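# Reset and lock the pointer of the index head

## Task

The index head with the long pointed bar on top (not the one with the round knob) is out of line. Loosen its lock ring by swinging its lever anticlockwise (seen from above) to the far stop, turn the pointed bar until its point lines up with the upright index rib on the base, without forcing it while it is locked, then swing the lever fully back clockwise to lock it and let go.

Things in the scene. Friction and masses are not known exactly. Their poses are not given: they have to be found in the camera images.
- lock_ring (a joint): Lock ring of the index head: dark knurled collar 66 mm across, 15-32 mm above the table, with a radial lever. 0 rad = tight, at its clockwise stop (start: 0 to 0.04); grows anticlockwise from above to 1.05 = loose, at the other stop. Stays where left; about 4 N at the lever's grip turns it. Below 0.3 the pointer bar counts as locked.
- lever_pin (a point): On the axis of the black upright cylindrical grip (16 mm across, from 28 to 66 mm above the table) at the end of the lock lever, 50 mm above the table. It runs on a circle of 85 mm radius about the head's upright axis (the xy of pointer_bar). x axis radially outward along the lever, z up. The lever, a 10 mm rod, lies 17-28 mm above the table.
- adjuster (a joint): Angle of the pointer bar about the head's upright axis: 0 rad = its point faces the upright index rib on the base (dark steel block 16 x 9 mm, top 41 mm above the table, 56 mm from the axis). Grows anticlockwise from above, limits -1.5 and 1.5; starts at 0.6 to 1.2. Not to be forced while the lock ring is tight. Turns with 0.12 N m, stays where left.
- pointer_bar (a point): On the head's upright axis at mid height of the pointer bar, 59 mm above the table. Aluminium bar 14 mm wide, 46-72 mm above the table; rounded tail 41 mm, tapered point 48 mm from the axis. x axis along the bar from point to tail (point on -x), z up. Below it a neck 36 mm thick, the lock ring, and a fixed base 128 mm across, 12 mm high.

How it is judged:
By the outcome, as a careful person would: the job done as asked, in the order asked, and still so for the second after the job is handed in, with the robot touching nothing.
It also fails if it takes over 58 s, if anything falls off the work surface, if the arm or the gripper's body presses on something with over 40 N, if the wrist force passes 120 N, or if a joint passes its speed limit or range.

## Robot

A 6-joint arm with a two-finger parallel gripper is mounted at the origin on a cart in front of the work surface, level with it; the furniture and walls round the work are solid. World frame = base frame: x ahead of the robot, y to its left, z up, the work surface at z = 0. Lengths are in mm, angles in rad, forces in N, time in s.
With the tool pointing down it reaches from about 300 to 775 mm from the base axis. Payload 14.6 kg.
Tool frame: the origin (TCP) lies at the very end of the fingers, on their centre line; the grasp point (between the pads) lies 19 mm behind it; z points along the fingers, y is the line along which they close (so a half turn about z gives the same grasp; the last joint's range is limited). The gripper opens to 94 mm and grips with 3 to 60 N. Pads are 16 mm wide; open, the fingers measure 119 mm over their backs; the gripper's body (75 mm by 177 mm) begins 78 mm behind the grasp point.
Start: joints at [1.246, 0.3, 1.521, -0, 1.321, -0.067], TCP at [140.222, 531.815, 205.446] pointing down, gripper open.
Joint ranges: [-3.03, 3.03], [-0.79, 2.21], [0.23, 2.52], [-1.04, 4.18], [0, 3.07], [-2.55, 2.55]. Speed limits (rad/s): [2.22, 2.22, 2.57, 3.14, 3.14, 3.14].

## Interface

Orientations are given as [roll, pitch, yaw] about the fixed x, y, z axes, in that order (R = Rz(yaw) Ry(pitch) Rx(roll)).
In Python, from cell import manip gives the robot as it stands. The module is installed in compiled form; this text tells all that it offers.
- The arm moves only by the shell command python3 -m inch 'ROWS' [FORCE]. ROWS is JSON, a list of rows, each an object of numbers: "gripper": the opening, from 0 (shut) to 1 (fully open); "dx", "dy", "dz": the shift along the world's x, y, z in m; "wx", "wy", "wz": the turn, a rotation vector about the world's x, y, z in degrees. A call has exactly 5 rows; each row is the pose to reach, as a shift and turn from the pose commanded when the call began; what a row does not reach only later rows make up. A row lasts 1/12 s, in which the tool goes at most 41.7 mm and 7.16 degrees, less where a joint would pass 70% of its speed; a pose out of reach is approached as far as the arm can. A call with a gripper value outside its range is refused whole. The fingers move at their own pace and stop on an object; FORCE is the grip in N (left out, the last holds). Time passes only in rows, so rows that repeat a pose let the fingers close, or fill a call up. It gives the time, the measured TCP pose, the force, the opening and the grip force at its end, in the units of the state.
- manip.read_state(): the state, without advancing time (a new reading comes with each control period).
- manip.camera(name): name is "scene" or "top"; returns the picture (400x640x3 uint8, blue, green, red); there is no depth.
- manip.camera_info(name): a dict with "camera_matrix" (3x3 intrinsics, pixels), "R" (3x3) and "t" (3): a world point X has camera coordinates R X + t. Camera axes: x right, y down, z forward; pixel columns grow to the right and rows downward; lengths in mm; the calibration is good to about 2 mm. A picture is of the moment at which its call begins. camera_info takes no time and is no camera call.
- manip.sign_off(): hands the job in; it is judged then, once.
The state is a dict: "clock": time; "joints": joint angles; "qd": joint speeds; "effort": joint torques, N m; "eef_pos": TCP position; "eef_rot": TCP orientation; "wrist_force": force on the tool from outside, world axes, zero at the start; "moment": the same for the moment, N m; "finger_gap": finger opening in mm; "finger_force": force on a finger pad.
Only numpy, scipy, OpenCV 4.12 (cv2) and the standard library are available. Lean on these libraries where they do the work, as an engineer would, in place of code of your own. Each camera call takes 0.05 s, during which the arm holds its last target. There are 200 camera calls.

## Working session

There is one attempt and no reset: what is moved stays moved. The work goes in short steps, Python scripts to look and compute and a shell command to move; the robot and the scene stay as the last step left them, time stands still between calls to the robot, and variables do not carry over. Pictures are saved under pics/ and viewed, at most 10 in all, crops included, and the job is handed in when it is done.

```bash
mkdir -p pics; python3 - <<'E'
from cell import manip
import cv2
for n in("scene","top"):
    cv2.imwrite(f"pics/{n}0.png",manip.camera(n)); i=manip.camera_info(n); print(n,i)
print(manip.read_state())
E
```

```text
scene {'camera_matrix': array([[394.72087067,   0.        , 318.63206844],
       [  0.        , 394.72087067, 193.40310669],
       [  0.        ,   0.        ,   1.        ]]), 'R': array([[ 8.60919541e-01, -5.08741134e-01, -5.07610746e-05],
       [-2.09860037e-01, -3.55045724e-01, -9.10989187e-01],
       [ 4.63439649e-01,  7.84299046e-01, -4.12430235e-01]]), 't': array([-463.52139254,  186.8468002 ,  603.71253159])}
top {'camera_matrix': array([[448.28191669,   0.        , 318.9569796 ],
       [  0.        , 448.28191669, 201.29458468],
       [  0.        ,   0.        ,   1.        ]]), 'R': array([[-0.00277658, -0.99972016, -0.02349242],
       [-0.99879547,  0.00392336, -0.04891036],
       [ 0.04898885,  0.02332832, -0.99852686]]), 't': array([ 34.56112702, 593.13627609, 885.18265812])}
{'clock': 0.1, 'joints': array([ 1.24641130e+00,  3.00418246e-01,  1.52149098e+00, -1.33782508e-06,
        1.32073040e+00, -6.66280135e-02]), 'qd': array([-0.00172334, -0.00166025, -0.0006801 , -0.00181962, -0.00074283,
        0.0008181 ]), 'effort': array([ 1.49203202e-03, -5.32650518e+01, -3.53277290e+01,  7.09851924e-02,
        2.36029259e-02, -2.73149175e-05]), 'eef_pos': array([140.14552443, 531.6045208 , 204.95344508]), 'eef_rot': array([-3.14054792e+00, -6.84129334e-05,  2.88383594e+00]), 'wrist_force': array([0.45424805, 0.23439667, 0.50422596]), 'moment': array([0.04196619, 0.01519691, 0.04105491]), 'finger_force': 0.0, 'finger_gap': 93.51490700043853}
```

View pics/top0.png

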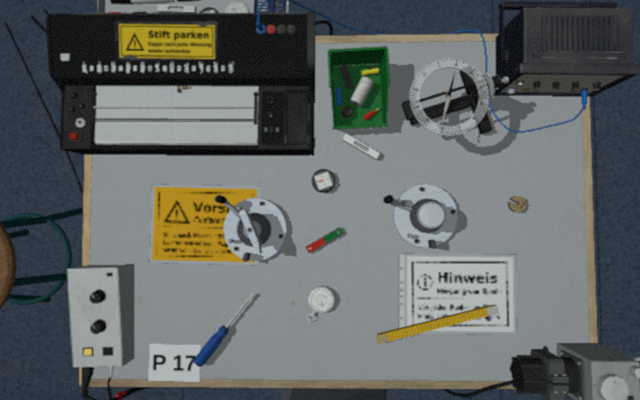

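View pics/scene0.png

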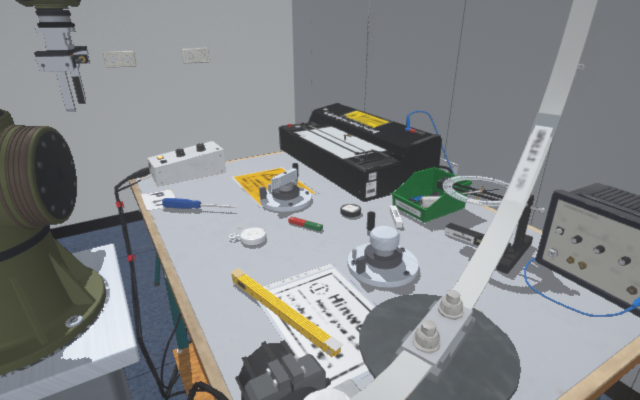

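The top view shows the target head (pointed bar) at about px (255,230), its lever grip near (221,199). The knob head is at (427,215). I'll zoom in.

```bash
cat > h.py <<'E'
import numpy as np,cv2
from cell import manip
def ray(n,uv,z):
    i=manip.camera_info(n);K,R,t=i["camera_matrix"],np.array(i["R"]),np.array(i["t"])
    d=R.T@np.linalg.solve(K,[uv[0],uv[1],1]);c=-R.T@t
    return c+d*(z-c[2])/d[2]
def proj(n,X):
    i=manip.camera_info(n);p=i["camera_matrix"]@(i["R"]@np.array(X,float)+i["t"]);return p[:2]/p[2]
def crop(n,c,w,h,s,f):
    im=manip.camera(n);x,y=c[0]-w//2,c[1]-h//2
    cv2.imwrite(f,cv2.resize(im[y:y+h,x:x+w],None,fx=s,fy=s,interpolation=cv2.INTER_CUBIC));return im
E
python3 - <<'E'
from h import *
a=manip.camera("top")[180:280,195:315];b=manip.camera("scene")[150:220,235:335]
cv2.imwrite("pics/z0.png",np.vstack([cv2.resize(a,(600,500),interpolation=3)[:, :],]))
cv2.imwrite("pics/z1.png",cv2.resize(b,(800,560),interpolation=3))
E
```

```text
(no output)
```

View pics/z0.png

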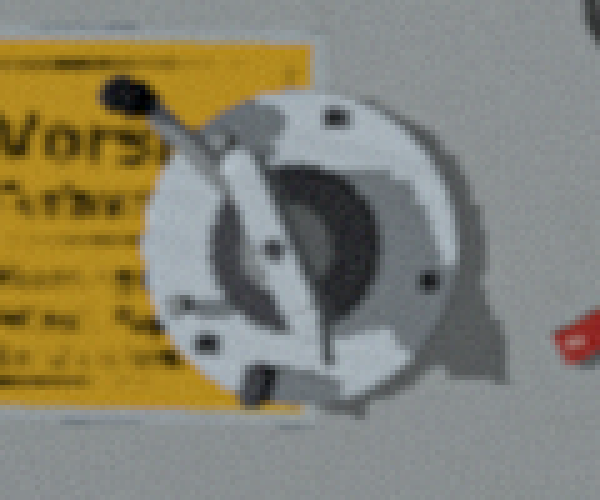

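View pics/z1.png

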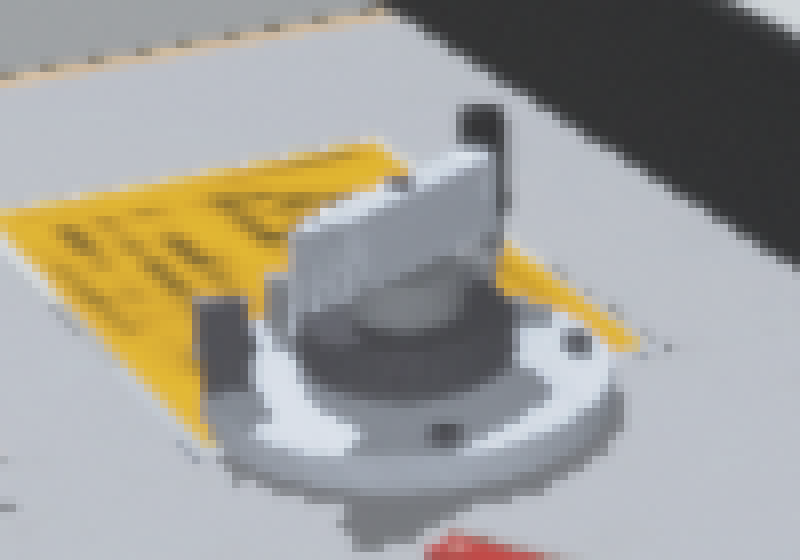

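The crops show the bar's axis screw at z0 (273,248), its point at (324,362) and tail at (240,155). The rib is at (260,382), the base disc's centre about (300,248), and the lever grip's top about (120,95).

```bash
python3 - <<'E'
from h import *
f=lambda c,z:ray("top",(195+c[0]/5-.4,180+c[1]/5-.4),z)[:2]
base=f((300,248),12);scr=f((273,248),73);tip=f((324,362),72);tail=f((238,153),72);rib=f((264,368),41);grip=f((118,94),66)
c=(base+scr)/2
# disc from yellow/grey mask is uncertain: also scene screw
s=ray("scene",(235+402/8-.4,150+183/8-.4),73)[:2]; g=ray("scene",(235+480/8-.4,150+112/8-.4),66)[:2]
print("base",base,"screw",scr,"sceneScrew",s)
for n,p in dict(tip=tip,tail=tail,rib=rib,grip=grip,gscene=g).items():
    d=p-scr;print(n,p,np.hypot(*d),np.degrees(np.arctan2(d[1],d[0])))
E
```

```text
base [537.60261963 162.51706318] screw [538.40917311 162.4911119 ] sceneScrew [539.61131195 161.97614015]
tip [495.65774797 143.25384024] 46.88024074652732 -155.77322393260778
tail [574.20034048 176.09969663] 38.29100730239523 20.81789859129274
rib [491.39242972 171.52513699] 47.87679780312508 169.12347066974726
grip [597.01604667 223.30338772] 84.45648890964057 46.05800350594076
gscene [597.19845664 222.48755285] 83.99852847136317 45.58224710914277
```

```bash

for i in 1 2 3 4; do python3 -m inch '[{"gripper":0.45,"dx":0.023,"dy":-0.0155,"wz":-6},{"gripper":0.45,"dx":0.046,"dy":-0.031,"wz":-12},{"gripper":0.45,"dx":0.069,"dy":-0.0465,"wz":-18},{"gripper":0.45,"dx":0.092,"dy":-0.062,"wz":-24},{"gripper":0.45,"dx":0.114,"dy":-0.077,"wz":-30}]' 15; done
python3 -m inch '[{"gripper":0.45,"dz":-0.01},{"gripper":0.45,"dz":-0.03},{"gripper":0.45,"dz":-0.06},{"gripper":0.45,"dz":-0.08},{"gripper":0.45,"dz":-0.08}]'
python3 - <<'E'
from h import *
s=manip.read_state();print(s)
a=manip.camera("top")[140:280,155:315];b=manip.camera("scene")[100:220,215:355]
cv2.imwrite("pics/a1.png",np.hstack([cv2.resize(a,(400,350),interpolation=3),cv2.resize(b,(400,350),interpolation=3)]))
E
```

```text
{'clock': 0.2, 'joints': array([ 1.24644861e+00,  3.00253712e-01,  1.52132732e+00,  3.07143291e-06,
        1.32069893e+00, -6.66014418e-02]), 'qd': array([-0.00028294, -0.00165007, -0.00238096, -0.00115116,  0.00241837,
       -0.00013815]), 'effort': array([ 2.16045737e-03, -5.31490517e+01, -3.52570081e+01,  7.07829371e-02,
        2.33984774e-02, -5.46207900e-05]), 'eef_pos': array([140.1501341 , 531.68607857, 205.11294219]), 'eef_rot': array([-3.14090707e+00, -4.87105118e-05,  2.88384560e+00]), 'wrist_force': array([-0.61626134, -0.67479785,  0.24421652]), 'moment': array([-0.06787001, -0.02014341,  0.01847072]), 'finger_force': 0.0, 'finger_gap': 93.84764596198801}validation failed for argument at $[0]...
validation failed for argument at $[0]...
validation failed for argument at $[0]...
validation failed for argument at $[0]...
validation failed for argument at $[0]...
```

View pics/a1.png

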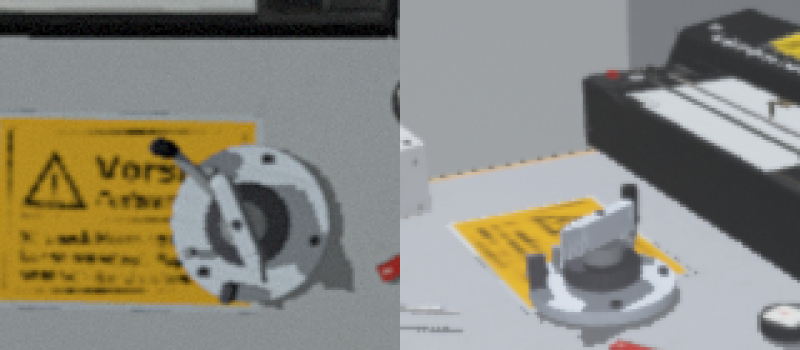

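The arm hasn't moved because the rows were refused; both views look the same as before. I'll retry with every key in each row.

```bash

python3 -m inch '[{"gripper":0.45,"dx":0.023,"dy":-0.0155,"dz":0.0,"wx":0.0,"wy":0.0,"wz":-6.0},{"gripper":0.45,"dx":0.046,"dy":-0.031,"dz":0.0,"wx":0.0,"wy":0.0,"wz":-12.0},{"gripper":0.45,"dx":0.069,"dy":-0.0465,"dz":0.0,"wx":0.0,"wy":0.0,"wz":-18.0},{"gripper":0.45,"dx":0.092,"dy":-0.062,"dz":0.0,"wx":0.0,"wy":0.0,"wz":-24.0},{"gripper":0.45,"dx":0.114,"dy":-0.077,"dz":0.0,"wx":0.0,"wy":0.0,"wz":-30.0}]' 15
```

```text
clock: 0.72
eef_pos: [255.2, 453.9, 205.5]
eef_rot: [3.142, 0.0, 2.355]
wrist_force: [-0.3, 0.3, -1.2]
finger_gap: 64.1
finger_force: 0.0
```

```bash

python3 -m inch '[{"gripper":0.45,"dx":0.023,"dy":-0.0155,"dz":0.0,"wx":0.0,"wy":0.0,"wz":-6.0},{"gripper":0.45,"dx":0.046,"dy":-0.031,"dz":0.0,"wx":0.0,"wy":0.0,"wz":-12.0},{"gripper":0.45,"dx":0.069,"dy":-0.0465,"dz":0.0,"wx":0.0,"wy":0.0,"wz":-18.0},{"gripper":0.45,"dx":0.092,"dy":-0.062,"dz":0.0,"wx":0.0,"wy":0.0,"wz":-24.0},{"gripper":0.45,"dx":0.114,"dy":-0.077,"dz":0.0,"wx":0.0,"wy":0.0,"wz":-30.0}]' 15
python3 -m inch '[{"gripper":0.45,"dx":0.023,"dy":-0.0155,"dz":0.0,"wx":0.0,"wy":0.0,"wz":-6.0},{"gripper":0.45,"dx":0.046,"dy":-0.031,"dz":0.0,"wx":0.0,"wy":0.0,"wz":-12.0},{"gripper":0.45,"dx":0.069,"dy":-0.0465,"dz":0.0,"wx":0.0,"wy":0.0,"wz":-18.0},{"gripper":0.45,"dx":0.092,"dy":-0.062,"dz":0.0,"wx":0.0,"wy":0.0,"wz":-24.0},{"gripper":0.45,"dx":0.114,"dy":-0.077,"dz":0.0,"wx":0.0,"wy":0.0,"wz":-30.0}]' 15
python3 -m inch '[{"gripper":0.45,"dx":0.025,"dy":-0.0155,"dz":0.0,"wx":0.0,"wy":0.0,"wz":-6.0},{"gripper":0.45,"dx":0.050,"dy":-0.031,"dz":0.0,"wx":0.0,"wy":0.0,"wz":-12.0},{"gripper":0.45,"dx":0.075,"dy":-0.0465,"dz":0.0,"wx":0.0,"wy":0.0,"wz":-18.0},{"gripper":0.45,"dx":0.1,"dy":-0.062,"dz":0.0,"wx":0.0,"wy":0.0,"wz":-24.0},{"gripper":0.45,"dx":0.115,"dy":-0.077,"dz":0.0,"wx":0.0,"wy":0.0,"wz":-29.0}]' 15
python3 -m inch '[{"gripper":0.45,"dx":0.0,"dy":0.0,"dz":-0.01,"wx":0.0,"wy":0.0,"wz":0.0},{"gripper":0.45,"dx":0.0,"dy":0.0,"dz":-0.03,"wx":0.0,"wy":0.0,"wz":0.0},{"gripper":0.45,"dx":0.0,"dy":0.0,"dz":-0.06,"wx":0.0,"wy":0.0,"wz":0.0},{"gripper":0.45,"dx":0.0,"dy":0.0,"dz":-0.08,"wx":0.0,"wy":0.0,"wz":0.0},{"gripper":0.45,"dx":0.0,"dy":0.0,"dz":-0.08,"wx":0.0,"wy":0.0,"wz":0.0}]' 15
python3 - <<'E'
from h import *
b=manip.camera("scene")[100:220,215:355]
cv2.imwrite("pics/a2.png",cv2.resize(b,(700,600),interpolation=3))
E
```

```text
clock: 1.13
eef_pos: [369.3, 376.8, 205.5]
eef_rot: [3.142, -0.0, 1.831]
wrist_force: [0.5, -0.8, 0.1]
finger_gap: 42.4
finger_force: 0.0
clock: 1.55
eef_pos: [483.3, 299.8, 205.4]
eef_rot: [-3.142, 0.0, 1.308]
wrist_force: [-0.7, -0.7, 0.1]
finger_gap: 42.4
finger_force: 0.0
clock: 1.97
eef_pos: [598.9, 222.5, 204.9]
eef_rot: [-3.142, 0.0, 0.801]
wrist_force: [0.0, -0.1, -0.9]
finger_gap: 41.9
finger_force: 0.0
clock: 2.38
eef_pos: [594.9, 223.5, 120.6]
eef_rot: [-3.138, 0.006, 0.808]
wrist_force: [-0.6, -0.3, -0.9]
finger_gap: 42.2
finger_force: 0.0
```

View pics/a2.png

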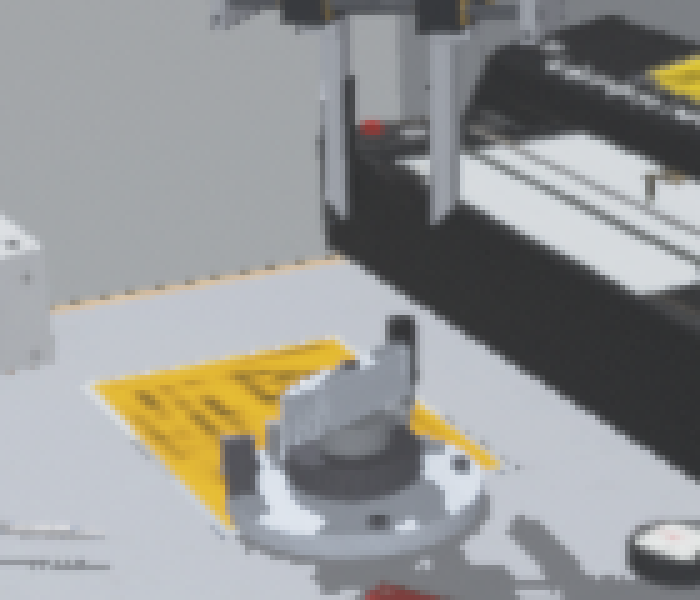

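The fingers straddle the lever grip: finger tips are at a2 (340,215) and (440,215), and the grip is at (400,330). I'll descend and close.

```bash

python3 -m inch '[{"gripper":0.45,"dx":0.0,"dy":0.0,"dz":-0.02,"wx":0.0,"wy":0.0,"wz":0.0},{"gripper":0.45,"dx":0.0,"dy":0.0,"dz":-0.045,"wx":0.0,"wy":0.0,"wz":0.0},{"gripper":0.45,"dx":0.0,"dy":0.0,"dz":-0.07,"wx":0.0,"wy":0.0,"wz":0.0},{"gripper":0.45,"dx":0.0,"dy":0.0,"dz":-0.085,"wx":0.0,"wy":0.0,"wz":0.0},{"gripper":0.45,"dx":0.0,"dy":0.0,"dz":-0.09,"wx":0.0,"wy":0.0,"wz":0.0}]' 15
python3 -m inch '[{"gripper":0.3,"dx":0.0,"dy":0.0,"dz":0.0,"wx":0.0,"wy":0.0,"wz":0.0},{"gripper":0.2,"dx":0.0,"dy":0.0,"dz":0.0,"wx":0.0,"wy":0.0,"wz":0.0},{"gripper":0.1,"dx":0.0,"dy":0.0,"dz":0.0,"wx":0.0,"wy":0.0,"wz":0.0},{"gripper":0.0,"dx":0.0,"dy":0.0,"dz":0.0,"wx":0.0,"wy":0.0,"wz":0.0},{"gripper":0.0,"dx":0.0,"dy":0.0,"dz":0.0,"wx":0.0,"wy":0.0,"wz":0.0}]' 15
python3 -m inch '[{"gripper":0.0,"dx":0.0,"dy":0.0,"dz":0.0,"wx":0.0,"wy":0.0,"wz":0.0},{"gripper":0.0,"dx":0.0,"dy":0.0,"dz":0.0,"wx":0.0,"wy":0.0,"wz":0.0},{"gripper":0.0,"dx":0.0,"dy":0.0,"dz":0.0,"wx":0.0,"wy":0.0,"wz":0.0},{"gripper":0.0,"dx":0.0,"dy":0.0,"dz":0.0,"wx":0.0,"wy":0.0,"wz":0.0},{"gripper":0.0,"dx":0.0,"dy":0.0,"dz":0.0,"wx":0.0,"wy":0.0,"wz":0.0}]' 15
python3 - <<'E'
import numpy as np
# lever arc increments from 46 deg about axis, R 84.5
for a in range(46,108,6):
    print(a-46,np.round(84.7*(np.array([np.cos(np.radians(a)),np.sin(np.radians(a))])-[np.cos(np.radians(46)),np.sin(np.radians(46))]),1))
E
```

```text
clock: 2.85
eef_pos: [596.7, 224.0, 34.6]
eef_rot: [-3.141, 0.001, 0.808]
wrist_force: [0.5, 0.1, 0.2]
finger_gap: 42.2
finger_force: 0.0
clock: 3.27
eef_pos: [597.9, 224.0, 36.8]
eef_rot: [3.14, -0.002, 0.807]
wrist_force: [-0.4, 0.8, 4.3]
finger_gap: 15.5
finger_force: 15.0
clock: 3.68
eef_pos: [597.9, 224.0, 36.7]
eef_rot: [3.141, -0.002, 0.807]
wrist_force: [0.4, -0.7, 7.1]
finger_gap: 15.9
finger_force: 15.0
0 [0. 0.]
6 [-6.7  5.8]
12 [-14.   10.9]
18 [-21.7  15.2]
24 [-29.9  18.7]
30 [-38.3  21.3]
36 [-47.   22.9]
42 [-55.9  23.7]
48 [-64.7  23.6]
54 [-73.5  22.5]
60 [-82.2  20.5]
```

```bash

python3 -m inch '[{"gripper":0.0,"dx":-0.0067,"dy":0.0058,"dz":0.002,"wx":0.0,"wy":0.0,"wz":6.0},{"gripper":0.0,"dx":-0.014,"dy":0.0109,"dz":0.002,"wx":0.0,"wy":0.0,"wz":12.0},{"gripper":0.0,"dx":-0.0217,"dy":0.0152,"dz":0.002,"wx":0.0,"wy":0.0,"wz":18.0},{"gripper":0.0,"dx":-0.0299,"dy":0.0187,"dz":0.002,"wx":0.0,"wy":0.0,"wz":24.0},{"gripper":0.0,"dx":-0.0383,"dy":0.0213,"dz":0.002,"wx":0.0,"wy":0.0,"wz":30.0}]' 15
python3 -m inch '[{"gripper":0.0,"dx":-0.0087,"dy":0.0016,"dz":0.0,"wx":0.0,"wy":0.0,"wz":6.0},{"gripper":0.0,"dx":-0.0176,"dy":0.0024,"dz":0.0,"wx":0.0,"wy":0.0,"wz":12.0},{"gripper":0.0,"dx":-0.0264,"dy":0.0023,"dz":0.0,"wx":0.0,"wy":0.0,"wz":18.0},{"gripper":0.0,"dx":-0.0352,"dy":0.0012,"dz":0.0,"wx":0.0,"wy":0.0,"wz":24.0},{"gripper":0.0,"dx":-0.0352,"dy":0.0012,"dz":0.0,"wx":0.0,"wy":0.0,"wz":24.0}]' 15
```

```text
clock: 4.1
eef_pos: [558.7, 245.5, 37.0]
eef_rot: [3.141, -0.0, 1.336]
wrist_force: [4.0, 1.3, -7.0]
finger_gap: 15.1
finger_force: 15.0
clock: 4.52
eef_pos: [522.1, 246.6, 37.1]
eef_rot: [-3.14, -0.0, 1.755]
wrist_force: [-4.1, 4.9, -7.0]
finger_gap: 15.4
finger_force: 15.0
```

```bash

python3 -m inch '[{"gripper":0.0,"dx":-0.0029,"dy":-0.0005,"dz":0.0,"wx":0.0,"wy":0.0,"wz":2.0},{"gripper":0.0,"dx":-0.0058,"dy":-0.0012,"dz":0.0,"wx":0.0,"wy":0.0,"wz":4.0},{"gripper":0.0,"dx":-0.0087,"dy":-0.002,"dz":0.0,"wx":0.0,"wy":0.0,"wz":6.0},{"gripper":0.0,"dx":-0.0101,"dy":-0.0025,"dz":0.0,"wx":0.0,"wy":0.0,"wz":7.0},{"gripper":0.0,"dx":-0.0101,"dy":-0.0025,"dz":0.0,"wx":0.0,"wy":0.0,"wz":7.0}]' 15
```

```text
clock: 4.93
eef_pos: [514.3, 244.6, 37.2]
eef_rot: [3.14, -0.001, 1.869]
wrist_force: [7.1, 9.5, -12.3]
finger_gap: 15.6
finger_force: 15.0
```

```bash

python3 -m inch '[{"gripper":0.0,"dx":-0.0015,"dy":-0.0005,"dz":0.0,"wx":0.0,"wy":0.0,"wz":0.0},{"gripper":0.0,"dx":-0.003,"dy":-0.001,"dz":0.0,"wx":0.0,"wy":0.0,"wz":0.0},{"gripper":0.0,"dx":-0.003,"dy":-0.001,"dz":0.0,"wx":0.0,"wy":0.0,"wz":0.0},{"gripper":0.0,"dx":-0.003,"dy":-0.001,"dz":0.0,"wx":0.0,"wy":0.0,"wz":0.0},{"gripper":0.0,"dx":-0.0015,"dy":-0.0005,"dz":0.0,"wx":0.0,"wy":0.0,"wz":0.0}]' 15
python3 -m inch '[{"gripper":0.2,"dx":0.0,"dy":0.0,"dz":0.0,"wx":0.0,"wy":0.0,"wz":0.0},{"gripper":0.3,"dx":0.0,"dy":0.0,"dz":0.0,"wx":0.0,"wy":0.0,"wz":0.0},{"gripper":0.45,"dx":0.0,"dy":0.0,"dz":0.0,"wx":0.0,"wy":0.0,"wz":0.0},{"gripper":0.45,"dx":0.0,"dy":0.0,"dz":0.0,"wx":0.0,"wy":0.0,"wz":0.0},{"gripper":0.45,"dx":0.0,"dy":0.0,"dz":0.01,"wx":0.0,"wy":0.0,"wz":0.0}]' 15
python3 -m inch '[{"gripper":0.45,"dx":0.0,"dy":0.0,"dz":0.03,"wx":0.0,"wy":0.0,"wz":0.0},{"gripper":0.45,"dx":0.0,"dy":0.0,"dz":0.06,"wx":0.0,"wy":0.0,"wz":0.0},{"gripper":0.45,"dx":0.0,"dy":0.0,"dz":0.09,"wx":0.0,"wy":0.0,"wz":0.0},{"gripper":0.45,"dx":0.0,"dy":0.0,"dz":0.115,"wx":0.0,"wy":0.0,"wz":0.0},{"gripper":0.45,"dx":0.0,"dy":0.0,"dz":0.115,"wx":0.0,"wy":0.0,"wz":0.0}]' 15
python3 - <<'E'
from h import *
b=manip.camera("scene")[130:220,235:340]
a=manip.camera("top")[180:280,175:315]
cv2.imwrite("pics/a3.png",np.hstack([cv2.resize(b,(400,343),interpolation=3),cv2.resize(a,(400,343),interpolation=3)]))
E
```

```text
clock: 5.35
eef_pos: [514.3, 244.3, 37.4]
eef_rot: [3.136, -0.001, 1.867]
wrist_force: [9.3, 8.0, -10.8]
finger_gap: 15.9
finger_force: 15.0
clock: 5.77
eef_pos: [511.3, 242.9, 46.4]
eef_rot: [-3.139, 0.0, 1.87]
wrist_force: [-0.9, 0.2, -0.3]
finger_gap: 41.0
finger_force: 0.0
clock: 6.18
eef_pos: [513.9, 244.0, 168.8]
eef_rot: [3.133, -0.001, 1.871]
wrist_force: [0.7, -0.2, 0.7]
finger_gap: 42.1
finger_force: 0.0
```

View pics/a3.png

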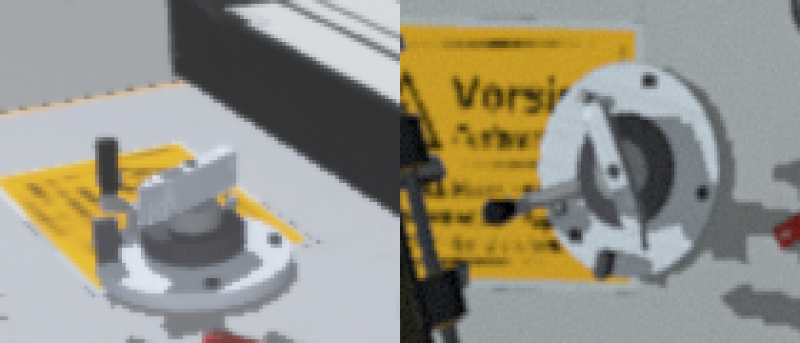

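The lever is now at the far stop: the grip is at right crop (490,212) and the arm was blocked there under extra push. Next I'll move over the bar's axis.

```bash

python3 -m inch '[{"gripper":0.45,"dx":0.002,"dy":-0.006,"dz":0.0,"wx":0.0,"wy":0.0,"wz":-5.6},{"gripper":0.45,"dx":0.004,"dy":-0.012,"dz":0.0,"wx":0.0,"wy":0.0,"wz":-11.2},{"gripper":0.45,"dx":0.006,"dy":-0.018,"dz":0.0,"wx":0.0,"wy":0.0,"wz":-16.8},{"gripper":0.45,"dx":0.008,"dy":-0.024,"dz":0.0,"wx":0.0,"wy":0.0,"wz":-22.4},{"gripper":0.45,"dx":0.009,"dy":-0.027,"dz":0.0,"wx":0.0,"wy":0.0,"wz":-28.0}]' 15
python3 -m inch '[{"gripper":0.45,"dx":0.002,"dy":-0.006,"dz":0.0,"wx":0.0,"wy":0.0,"wz":-5.6},{"gripper":0.45,"dx":0.004,"dy":-0.012,"dz":0.0,"wx":0.0,"wy":0.0,"wz":-11.2},{"gripper":0.45,"dx":0.006,"dy":-0.018,"dz":0.0,"wx":0.0,"wy":0.0,"wz":-16.8},{"gripper":0.45,"dx":0.008,"dy":-0.024,"dz":0.0,"wx":0.0,"wy":0.0,"wz":-22.4},{"gripper":0.45,"dx":0.009,"dy":-0.027,"dz":0.0,"wx":0.0,"wy":0.0,"wz":-28.0}]' 15
python3 -m inch '[{"gripper":0.45,"dx":0.002,"dy":-0.006,"dz":0.0,"wx":0.0,"wy":0.0,"wz":-5.6},{"gripper":0.45,"dx":0.004,"dy":-0.012,"dz":0.0,"wx":0.0,"wy":0.0,"wz":-11.2},{"gripper":0.45,"dx":0.006,"dy":-0.018,"dz":0.0,"wx":0.0,"wy":0.0,"wz":-16.8},{"gripper":0.45,"dx":0.008,"dy":-0.024,"dz":0.0,"wx":0.0,"wy":0.0,"wz":-22.4},{"gripper":0.45,"dx":0.0085,"dy":-0.0265,"dz":0.0,"wx":0.0,"wy":0.0,"wz":-28.5}]' 15
python3 -m inch '[{"gripper":0.45,"dx":0.0,"dy":0.0,"dz":-0.015,"wx":0.0,"wy":0.0,"wz":0.0},{"gripper":0.45,"dx":0.0,"dy":0.0,"dz":-0.03,"wx":0.0,"wy":0.0,"wz":0.0},{"gripper":0.45,"dx":0.0,"dy":0.0,"dz":-0.05,"wx":0.0,"wy":0.0,"wz":0.0},{"gripper":0.45,"dx":0.0,"dy":0.0,"dz":-0.06,"wx":0.0,"wy":0.0,"wz":0.0},{"gripper":0.45,"dx":0.0,"dy":0.0,"dz":-0.06,"wx":0.0,"wy":0.0,"wz":0.0}]' 15
python3 - <<'E'
from h import *
s=manip.read_state();print(s["eef_pos"],s["eef_rot"],s["joints"])
b=manip.camera("scene")[130:220,235:340]
a=manip.camera("top")[150:290,175:335]
cv2.imwrite("pics/a4.png",np.hstack([cv2.resize(b,(400,343),interpolation=3),cv2.resize(a,(400,343),interpolation=3)]))
E
```

```text
clock: 6.7
eef_pos: [520.7, 215.5, 161.2]
eef_rot: [-3.14, 0.001, 1.377]
wrist_force: [-0.2, 0.1, -0.3]
finger_gap: 42.2
finger_force: 0.0
clock: 7.12
eef_pos: [529.7, 188.5, 161.2]
eef_rot: [-3.14, 0.002, 0.889]
wrist_force: [-0.4, 0.2, 0.4]
finger_gap: 42.4
finger_force: 0.0
clock: 7.53
eef_pos: [538.2, 162.0, 161.2]
eef_rot: [-3.141, 0.002, 0.391]
wrist_force: [0.2, 0.5, 0.1]
finger_gap: 42.4
finger_force: 0.0
clock: 7.95
eef_pos: [537.1, 162.4, 99.5]
eef_rot: [-3.141, 0.005, 0.397]
wrist_force: [-0.1, -0.2, -0.2]
finger_gap: 42.4
finger_force: 0.0
[537.08766403 162.42666427  99.49745518] [-3.14072867  0.0052508   0.39651519] [ 2.28415372e-01  4.35092051e-01  1.59683800e+00 -2.97346910e-05
  1.11498395e+00  1.40271194e+00]
```

View pics/a4.png

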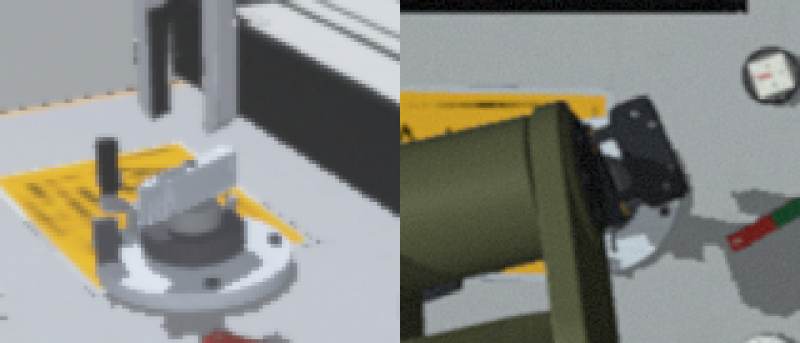

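The fingers straddle the bar at its axis. I'll descend and grip.

```bash

python3 -m inch '[{"gripper":0.45,"dx":0.0,"dy":0.0,"dz":-0.015,"wx":0.0,"wy":0.0,"wz":0.0},{"gripper":0.45,"dx":0.0,"dy":0.0,"dz":-0.03,"wx":0.0,"wy":0.0,"wz":0.0},{"gripper":0.45,"dx":0.0,"dy":0.0,"dz":-0.045,"wx":0.0,"wy":0.0,"wz":0.0},{"gripper":0.45,"dx":0.0,"dy":0.0,"dz":-0.05,"wx":0.0,"wy":0.0,"wz":0.0},{"gripper":0.45,"dx":0.0,"dy":0.0,"dz":-0.05,"wx":0.0,"wy":0.0,"wz":0.0}]' 25
python3 -m inch '[{"gripper":0.3,"dx":0.0,"dy":0.0,"dz":0.0,"wx":0.0,"wy":0.0,"wz":0.0},{"gripper":0.2,"dx":0.0,"dy":0.0,"dz":0.0,"wx":0.0,"wy":0.0,"wz":0.0},{"gripper":0.1,"dx":0.0,"dy":0.0,"dz":0.0,"wx":0.0,"wy":0.0,"wz":0.0},{"gripper":0.0,"dx":0.0,"dy":0.0,"dz":0.0,"wx":0.0,"wy":0.0,"wz":0.0},{"gripper":0.0,"dx":0.0,"dy":0.0,"dz":0.0,"wx":0.0,"wy":0.0,"wz":0.0}]' 25
python3 -m inch '[{"gripper":0.0,"dx":0.0,"dy":0.0,"dz":0.0,"wx":0.0,"wy":0.0,"wz":-2.0},{"gripper":0.0,"dx":0.0,"dy":0.0,"dz":0.0,"wx":0.0,"wy":0.0,"wz":-4.0},{"gripper":0.0,"dx":0.0,"dy":0.0,"dz":0.0,"wx":0.0,"wy":0.0,"wz":-6.0},{"gripper":0.0,"dx":0.0,"dy":0.0,"dz":0.0,"wx":0.0,"wy":0.0,"wz":-8.0},{"gripper":0.0,"dx":0.0,"dy":0.0,"dz":0.0,"wx":0.0,"wy":0.0,"wz":-10.0}]' 25
python3 -c "
from cell import manip;s=manip.read_state();print(s['moment'],s['eef_rot'])"
```

```text
clock: 8.47
eef_pos: [538.5, 162.8, 52.2]
eef_rot: [-3.141, 0.001, 0.397]
wrist_force: [0.2, -0.2, 0.1]
finger_gap: 42.2
finger_force: 0.0
clock: 8.88
eef_pos: [539.4, 161.8, 53.1]
eef_rot: [3.139, -0.001, 0.397]
wrist_force: [1.5, -7.7, 0.9]
finger_gap: 13.8
finger_force: 25.0
clock: 9.3
eef_pos: [539.5, 161.5, 53.1]
eef_rot: [3.139, -0.001, 0.22]
wrist_force: [4.6, -11.1, 2.8]
finger_gap: 13.6
finger_force: 25.0
[-2.02603225 -0.42288844  0.1174398 ] [ 3.13948558e+00 -1.42317411e-03  2.20350016e-01]
```

```bash

python3 -m inch '[{"gripper":0.0,"dx":0.0005,"dy":-0.0006,"dz":0.0,"wx":0.0,"wy":0.0,"wz":-3.0},{"gripper":0.0,"dx":0.001,"dy":-0.0012,"dz":0.0,"wx":0.0,"wy":0.0,"wz":-6.0},{"gripper":0.0,"dx":0.001,"dy":-0.0012,"dz":0.0,"wx":0.0,"wy":0.0,"wz":-9.0},{"gripper":0.0,"dx":0.001,"dy":-0.0012,"dz":0.0,"wx":0.0,"wy":0.0,"wz":-12.0},{"gripper":0.0,"dx":0.001,"dy":-0.0012,"dz":0.0,"wx":0.0,"wy":0.0,"wz":-15.0}]' 25
python3 - <<'E'
from h import *
im=cv2.imread("pics/top0.png"); g=im.max(2)
print(g[250:264,240:254])
im=cv2.imread("pics/scene0.png"); g=im.max(2)
print(g[184:202,256:270])
# predicted rib top centre pixels for angles
for a in (164,167,170,173):
    for r in(48,56,64):
        X=[538.7+r*np.cos(np.radians(a)),162.4+r*np.sin(np.radians(a)),41]
        print(a,r,proj("top",X).round(1),proj("scene",X).round(1))
E
```

```text
clock: 9.72
eef_pos: [539.6, 161.0, 53.0]
eef_rot: [3.14, 0.0, -0.042]
wrist_force: [-4.1, -6.1, 6.4]
finger_gap: 14.0
finger_force: 25.0
[[180 178 181 181 183 185 180 183 181 184 180 181 183 185]
 [182 183 180 178 181 180 173 173 175 179 184 183 182 182]
 [182 180 185 174 167 156 139 124 142 160 165 170 170 173]
 [184 187 183 160 126 103  75  60  75  81 108 121 130 150]
 [181 179 180 150 102  70  56  44  26  32  76 103 111 119]
 [185 182 176 136  87  70  65  53  33  46  91 111 121 117]
 [182 184 168 123  74  75  65  53  31  57  98 118 117 117]
 [166 169 154 113  81  70  67  44  32  70 103 117 116 119]
 [174 161 128  98  72  67  63  35  34  82 112 119 114 115]
 [178 172 135  81  73  65  53  39  51  86 112 120 118 118]
 [177 177 148 102  77  65  65  85 111 122 133 139 127 120]
 [173 173 164 142 113 105 108 139 164 170 170 165 166 153]
 [156 155 153 153 152 151 153 159 165 163 165 164 163 160]
 [154 153 158 150 156 154 155 160 153 150 153 153 157 150]]
[[169 195 214 213 198 178 176 193 213 220 222 219 187 172]
 [152 162 190 213 215 203 190 191 204 216 222 218 162 142]
 [179 166 174 191
[... 647 characters left out ...]
14 132  88  88  89  88  97 156 223 231 232]
 [226 226 225 220 139  92  96 103 103 105 138 216 231 233]
 [225 226 226 221 152 118 127 140 144 144 147 168 224 232]
 [222 225 226 221 161 145 145 146 147 148 147 157 217 231]
 [211 222 225 220 162 148 149 148 148 148 148 149 169 224]]
164 48 [245.3 252.6] [265.3 186.7]
164 56 [244.2 256.6] [261.9 187. ]
164 64 [243.  260.5] [258.6 187.3]
167 48 [246.5 252.9] [265.4 187.1]
167 56 [245.6 256.9] [262.1 187.5]
167 64 [244.7 261. ] [258.8 187.9]
170 48 [247.8 253.2] [265.7 187.5]
170 56 [247.1 257.2] [262.4 187.9]
170 64 [246.3 261.3] [259.1 188.4]
173 48 [249.1 253.4] [265.9 187.9]
173 56 [248.6 257.5] [262.7 188.4]
173 64 [248.  261.6] [259.4 188.9]
```

```bash

python3 -m inch '[{"gripper":0.0,"dx":0.0,"dy":-0.0003,"dz":0.0,"wx":0.0,"wy":0.0,"wz":-3.0},{"gripper":0.0,"dx":0.0,"dy":-0.0006,"dz":0.0,"wx":0.0,"wy":0.0,"wz":-6.0},{"gripper":0.0,"dx":0.0,"dy":-0.0006,"dz":0.0,"wx":0.0,"wy":0.0,"wz":-9.0},{"gripper":0.0,"dx":0.0,"dy":-0.0006,"dz":0.0,"wx":0.0,"wy":0.0,"wz":-11.0},{"gripper":0.0,"dx":0.0,"dy":-0.0006,"dz":0.0,"wx":0.0,"wy":0.0,"wz":-11.0}]' 25
python3 -m inch '[{"gripper":0.2,"dx":0.0,"dy":0.0,"dz":0.0,"wx":0.0,"wy":0.0,"wz":0.0},{"gripper":0.3,"dx":0.0,"dy":0.0,"dz":0.0,"wx":0.0,"wy":0.0,"wz":0.0},{"gripper":0.45,"dx":0.0,"dy":0.0,"dz":0.0,"wx":0.0,"wy":0.0,"wz":0.0},{"gripper":0.45,"dx":0.0,"dy":0.0,"dz":0.0,"wx":0.0,"wy":0.0,"wz":0.0},{"gripper":0.45,"dx":0.0,"dy":0.0,"dz":0.02,"wx":0.0,"wy":0.0,"wz":0.0}]' 25
python3 -m inch '[{"gripper":0.45,"dx":0.0,"dy":0.0,"dz":0.03,"wx":0.0,"wy":0.0,"wz":0.0},{"gripper":0.45,"dx":0.0,"dy":0.0,"dz":0.06,"wx":0.0,"wy":0.0,"wz":0.0},{"gripper":0.45,"dx":0.0,"dy":0.01,"dz":0.09,"wx":0.0,"wy":0.0,"wz":0.0},{"gripper":0.45,"dx":0.0,"dy":0.03,"dz":0.1,"wx":0.0,"wy":0.0,"wz":0.0},{"gripper":0.45,"dx":0.0,"dy":0.06,"dz":0.1,"wx":0.0,"wy":0.0,"wz":0.0}]' 25
python3 -m inch '[{"gripper":0.45,"dx":0.0,"dy":0.03,"dz":0.0,"wx":0.0,"wy":0.0,"wz":0.0},{"gripper":0.45,"dx":0.0,"dy":0.06,"dz":0.0,"wx":0.0,"wy":0.0,"wz":0.0},{"gripper":0.45,"dx":0.0,"dy":0.09,"dz":0.0,"wx":0.0,"wy":0.0,"wz":0.0},{"gripper":0.45,"dx":0.0,"dy":0.11,"dz":0.0,"wx":0.0,"wy":0.0,"wz":0.0},{"gripper":0.45,"dx":0.0,"dy":0.11,"dz":0.0,"wx":0.0,"wy":0.0,"wz":0.0}]' 25
python3 - <<'E'
from h import *
b=manip.camera("scene")[140:220,245:325]
im=np.mean([manip.camera("top").astype(float) for _ in range(5)],0).astype(np.uint8)
cv2.imwrite("pics/top5.png",im)
cv2.imwrite("pics/a5.png",np.hstack([cv2.resize(b,(400,400),interpolation=3),cv2.resize(im[195:275,215:295],(400,400),interpolation=3)]))
E
```

```text
clock: 10.13
eef_pos: [539.6, 160.5, 53.0]
eef_rot: [3.141, 0.0, -0.234]
wrist_force: [-3.9, -5.0, 6.4]
finger_gap: 14.0
finger_force: 25.0
clock: 10.55
eef_pos: [537.9, 160.7, 69.5]
eef_rot: [3.139, 0.005, -0.232]
wrist_force: [-0.1, -0.1, 0.5]
finger_gap: 41.3
finger_force: 0.0
clock: 10.97
eef_pos: [541.0, 220.8, 176.1]
eef_rot: [-3.139, -0.005, -0.234]
wrist_force: [0.6, 0.6, -0.3]
finger_gap: 42.3
finger_force: 0.0
clock: 11.38
eef_pos: [538.8, 334.3, 171.9]
eef_rot: [-3.141, 0.0, -0.228]
wrist_force: [0.3, -0.2, 0.9]
finger_gap: 42.2
finger_force: 0.0
```

View pics/a5.png

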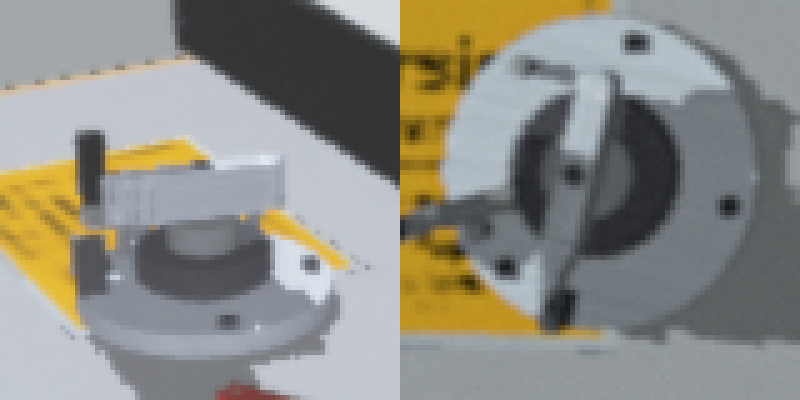

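The bar now points at the rib in both views: right crop tail is at (600,75), screw at (574,174), point at about (555,290) and rib at (558,310). I'll check the numbers at sub-pixel level.

```bash
python3 - <<'E'
from h import *
g=cv2.imread("pics/top5.png").max(2)
print("rows205-265 cols238-262")
for r in range(206,266): print(r,*g[r,238:262])
for a in (-16,-13.4,-11): # bar top edges/rib predicted
    u=np.array([np.cos(np.radians(a)),np.sin(np.radians(a))]);n=np.array([-u[1],u[0]]);c=np.array([538.7,162.4])
    q=lambda s,o,z:proj("top",[*(c+s*u+o*n),z]).round(1)
    print(a,"tail30 L,R",q(30,7,72),q(30,-7,72),"10",q(10,7,72),q(10,-7,72),"tip",q(-48,0,72),"-15",q(-15,7,72),"rib L in/out",q(-48,4.5,41),q(-64,4.5,41),"R",q(-48,-4.5,41),q(-64,-4.5,41))
E
```

```text
rows205-265 cols238-262
206 156 146 144 158 171 179 185 192 191 192 192 190 191 192 191 191 192 194 193 193 194 192 190 191
207 143 129 108 95 116 134 157 174 177 175 176 186 191 193 191 190 189 189 190 190 191 194 194 196
208 143 126 95 70 92 114 124 131 133 130 135 160 182 186 185 187 186 180 175 177 187 190 193 190
209 151 129 103 105 120 117 119 119 116 116 117 133 167 178 182 183 179 165 143 138 161 184 190 191
210 176 157 151 164 163 150 146 142 131 121 117 130 173 198 200 195 194 185 152 112 118 165 190 193
211 191 188 188 195 193 188 190 184 167 152 146 152 186 209 207 201 198 194 169 119 97 153 191 196
212 192 192 191 193 194 196 195 198 194 187 175 171 189 206 207 201 200 199 179 128 96 154 193 197
213 193 194 193 192 191 193 191 186 176 169 153 142 172 199 201 200 204 202 175 121 91 135 169 174
214 194 193 193 197 196 187 177 152 121 102 97 126 172 197 199 197 204 203 169 107 74 86 93 101
215 192 192 194 195 191 167 131 107 87 67 84 141 184 197 194 194 196 191 151 94 68 66 53 45
216 192 193 192 185 172 134 91 79 73 72 93 155 194 198 193 194 193 180 137 85 69 72 58 45
217 1
[... 4212 characters left out ...]
8 166 166 162 158 160 160 158 162 162 160 157 157 156 156
265 156 157 158 156 157 157 155 157 156 158 156 155 150 139 139 140 142 146 151 150 153 155 155 156
-16 tail30 L,R [250.2 212.7] [257.3 214.7] 10 [247.3 222.9] [254.4 224.9] tip [242.2 253.7] -15 [243.6 235.7] rib L in/out [243.1 252. ] [240.8 259.9] R [247.5 253.2] [245.2 261.2]
-13.4 tail30 L,R [249.5 212.7] [256.7 214.4] 10 [247. 223.] [254.2 224.7] tip [243.3 254. ] -15 [243.9 236. ] rib L in/out [244.1 252.3] [242.2 260.4] R [248.6 253.4] [246.7 261.5]
-11 tail30 L,R [248.8 212.7] [256.1 214.1] 10 [246.7 223.1] [254.  224.5] tip [244.4 254.2] -15 [244.2 236.2] rib L in/out [245.1 252.7] [243.5 260.8] R [249.6 253.5] [248.  261.7]
```

Bar and rib agree to within about 1° (both near −13.6°). Now back to the lever.

```bash

python3 -m inch '[{"gripper":0.45,"dx":-0.001,"dy":-0.004,"dz":0.0,"wx":0.0,"wy":0.0,"wz":6.0},{"gripper":0.45,"dx":-0.002,"dy":-0.008,"dz":0.0,"wx":0.0,"wy":0.0,"wz":12.0},{"gripper":0.45,"dx":-0.003,"dy":-0.012,"dz":0.0,"wx":0.0,"wy":0.0,"wz":18.0},{"gripper":0.45,"dx":-0.004,"dy":-0.016,"dz":0.0,"wx":0.0,"wy":0.0,"wz":24.0},{"gripper":0.45,"dx":-0.006,"dy":-0.0215,"dz":0.0,"wx":0.0,"wy":0.0,"wz":30.0}]' 15
python3 -m inch '[{"gripper":0.45,"dx":-0.001,"dy":-0.004,"dz":0.0,"wx":0.0,"wy":0.0,"wz":6.0},{"gripper":0.45,"dx":-0.002,"dy":-0.008,"dz":0.0,"wx":0.0,"wy":0.0,"wz":12.0},{"gripper":0.45,"dx":-0.003,"dy":-0.012,"dz":0.0,"wx":0.0,"wy":0.0,"wz":18.0},{"gripper":0.45,"dx":-0.004,"dy":-0.016,"dz":0.0,"wx":0.0,"wy":0.0,"wz":24.0},{"gripper":0.45,"dx":-0.006,"dy":-0.0215,"dz":0.0,"wx":0.0,"wy":0.0,"wz":30.0}]' 15
python3 -m inch '[{"gripper":0.45,"dx":-0.001,"dy":-0.004,"dz":0.0,"wx":0.0,"wy":0.0,"wz":6.0},{"gripper":0.45,"dx":-0.002,"dy":-0.008,"dz":0.0,"wx":0.0,"wy":0.0,"wz":12.0},{"gripper":0.45,"dx":-0.003,"dy":-0.012,"dz":0.0,"wx":0.0,"wy":0.0,"wz":18.0},{"gripper":0.45,"dx":-0.004,"dy":-0.016,"dz":0.0,"wx":0.0,"wy":0.0,"wz":24.0},{"gripper":0.45,"dx":-0.006,"dy":-0.0215,"dz":0.0,"wx":0.0,"wy":0.0,"wz":30.0}]' 15
python3 -m inch '[{"gripper":0.45,"dx":-0.001,"dy":-0.004,"dz":0.0,"wx":0.0,"wy":0.0,"wz":6.0},{"gripper":0.45,"dx":-0.002,"dy":-0.008,"dz":0.0,"wx":0.0,"wy":0.0,"wz":12.0},{"gripper":0.45,"dx":-0.004,"dy":-0.014,"dz":0.0,"wx":0.0,"wy":0.0,"wz":18.0},{"gripper":0.45,"dx":-0.006,"dy":-0.0215,"dz":0.0,"wx":0.0,"wy":0.0,"wz":24.0},{"gripper":0.45,"dx":-0.006,"dy":-0.0215,"dz":0.0,"wx":0.0,"wy":0.0,"wz":30.0}]' 15
python3 -m inch '[{"gripper":0.45,"dx":0.0,"dy":0.0,"dz":-0.02,"wx":0.0,"wy":0.0,"wz":0.0},{"gripper":0.45,"dx":0.0,"dy":0.0,"dz":-0.05,"wx":0.0,"wy":0.0,"wz":0.0},{"gripper":0.45,"dx":0.0,"dy":0.0,"dz":-0.08,"wx":0.0,"wy":0.0,"wz":0.0},{"gripper":0.45,"dx":0.0,"dy":0.0,"dz":-0.08,"wx":0.0,"wy":0.0,"wz":0.0},{"gripper":0.45,"dx":0.0,"dy":0.0,"dz":-0.08,"wx":0.0,"wy":0.0,"wz":0.0}]' 15
```

```text
clock: 12.1
eef_pos: [533.8, 308.6, 172.6]
eef_rot: [-3.142, -0.0, 0.296]
wrist_force: [-0.3, 0.4, 0.6]
finger_gap: 42.0
finger_force: 0.0
clock: 12.52
eef_pos: [527.8, 287.1, 172.7]
eef_rot: [3.141, -0.0, 0.82]
wrist_force: [0.3, 0.4, -0.2]
finger_gap: 42.4
finger_force: 0.0
clock: 12.93
eef_pos: [521.8, 265.6, 172.7]
eef_rot: [3.141, -0.0, 1.343]
wrist_force: [-0.1, -1.1, 1.3]
finger_gap: 42.4
finger_force: 0.0
clock: 13.35
eef_pos: [515.6, 243.4, 172.7]
eef_rot: [3.141, 0.0, 1.866]
wrist_force: [0.4, -0.4, 0.7]
finger_gap: 42.4
finger_force: 0.0
clock: 13.77
eef_pos: [515.3, 244.3, 92.3]
eef_rot: [-3.14, 0.0, 1.862]
wrist_force: [-0.0, 1.0, -0.9]
finger_gap: 42.2
finger_force: 0.0
```

```bash

python3 -m inch '[{"gripper":0.45,"dx":0.0,"dy":0.0,"dz":-0.02,"wx":0.0,"wy":0.0,"wz":0.0},{"gripper":0.45,"dx":0.0,"dy":0.0,"dz":-0.04,"wx":0.0,"wy":0.0,"wz":0.0},{"gripper":0.45,"dx":0.0,"dy":0.0,"dz":-0.055,"wx":0.0,"wy":0.0,"wz":0.0},{"gripper":0.3,"dx":-0.0005,"dy":0.0,"dz":-0.055,"wx":0.0,"wy":0.0,"wz":0.0},{"gripper":0.2,"dx":-0.0005,"dy":0.0,"dz":-0.055,"wx":0.0,"wy":0.0,"wz":0.0}]' 15
python3 -m inch '[{"gripper":0.1,"dx":0.0,"dy":0.0,"dz":0.0,"wx":0.0,"wy":0.0,"wz":0.0},{"gripper":0.0,"dx":0.0,"dy":0.0,"dz":0.0,"wx":0.0,"wy":0.0,"wz":0.0},{"gripper":0.0,"dx":0.0,"dy":0.0,"dz":0.0,"wx":0.0,"wy":0.0,"wz":0.0},{"gripper":0.0,"dx":0.0,"dy":0.0,"dz":0.0,"wx":0.0,"wy":0.0,"wz":0.0},{"gripper":0.0,"dx":0.0,"dy":0.0,"dz":0.0,"wx":0.0,"wy":0.0,"wz":0.0}]' 15
python3 -m inch '[{"gripper":0.0,"dx":0.0087,"dy":0.002,"dz":0.0,"wx":0.0,"wy":0.0,"wz":-6.0},{"gripper":0.0,"dx":0.0175,"dy":0.0031,"dz":0.0,"wx":0.0,"wy":0.0,"wz":-12.0},{"gripper":0.0,"dx":0.0263,"dy":0.0032,"dz":0.0,"wx":0.0,"wy":0.0,"wz":-18.0},{"gripper":0.0,"dx":0.0352,"dy":0.0024,"dz":0.0,"wx":0.0,"wy":0.0,"wz":-24.0},{"gripper":0.0,"dx":0.0439,"dy":0.0008,"dz":0.0,"wx":0.0,"wy":0.0,"wz":-30.0}]' 15
python3 -m inch '[{"gripper":0.0,"dx":0.0084,"dy":-0.0026,"dz":0.0,"wx":0.0,"wy":0.0,"wz":-6.0},{"gripper":0.0,"dx":0.0166,"dy":-0.0061,"dz":0.0,"wx":0.0,"wy":0.0,"wz":-12.0},{"gripper":0.0,"dx":0.0243,"dy":-0.0104,"dz":0.0,"wx":0.0,"wy":0.0,"wz":-18.0},{"gripper":0.0,"dx":0.0316,"dy":-0.0155,"dz":0.0,"wx":0.0,"wy":0.0,"wz":-24.0},{"gripper":0.0,"dx":0.0316,"dy":-0.0155,"dz":0.0,"wx":0.0,"wy":0.0,"wz":-24.0}]' 15
```

```text
clock: 14.18
eef_pos: [515.8, 245.1, 39.2]
eef_rot: [3.14, -0.0, 1.862]
wrist_force: [-0.4, -0.3, 0.5]
finger_gap: 32.1
finger_force: 0.0
clock: 14.6
eef_pos: [515.7, 245.3, 39.1]
eef_rot: [3.14, -0.0, 1.863]
wrist_force: [-3.0, -1.0, 8.7]
finger_gap: 15.3
finger_force: 15.0
clock: 15.02
eef_pos: [559.8, 245.4, 39.0]
eef_rot: [3.14, 0.0, 1.334]
wrist_force: [-5.0, -8.8, 10.1]
finger_gap: 15.9
finger_force: 15.0
clock: 15.43
eef_pos: [592.1, 229.1, 39.0]
eef_rot: [3.14, -0.001, 0.913]
wrist_force: [-0.2, -7.1, 7.3]
finger_gap: 15.5
finger_force: 15.0
```

```bash

python3 -m inch '[{"gripper":0.0,"dx":0.0022,"dy":-0.0019,"dz":0.0,"wx":0.0,"wy":0.0,"wz":-2.0},{"gripper":0.0,"dx":0.0045,"dy":-0.0038,"dz":0.0,"wx":0.0,"wy":0.0,"wz":-4.0},{"gripper":0.0,"dx":0.0067,"dy":-0.0058,"dz":0.0,"wx":0.0,"wy":0.0,"wz":-6.0},{"gripper":0.0,"dx":0.0078,"dy":-0.0069,"dz":0.0,"wx":0.0,"wy":0.0,"wz":-7.0},{"gripper":0.0,"dx":0.0078,"dy":-0.0069,"dz":0.0,"wx":0.0,"wy":0.0,"wz":-7.0}]' 15
python3 -m inch '[{"gripper":0.0,"dx":0.001,"dy":-0.001,"dz":0.0,"wx":0.0,"wy":0.0,"wz":-1.0},{"gripper":0.0,"dx":0.002,"dy":-0.002,"dz":0.0,"wx":0.0,"wy":0.0,"wz":-1.0},{"gripper":0.0,"dx":0.002,"dy":-0.002,"dz":0.0,"wx":0.0,"wy":0.0,"wz":-1.0},{"gripper":0.0,"dx":0.002,"dy":-0.002,"dz":0.0,"wx":0.0,"wy":0.0,"wz":-1.0},{"gripper":0.0,"dx":0.002,"dy":-0.002,"dz":0.0,"wx":0.0,"wy":0.0,"wz":-1.0}]' 15
python3 -m inch '[{"gripper":0.0,"dx":0.001,"dy":-0.001,"dz":0.0,"wx":0.0,"wy":0.0,"wz":0.0},{"gripper":0.0,"dx":0.002,"dy":-0.002,"dz":0.0,"wx":0.0,"wy":0.0,"wz":0.0},{"gripper":0.0,"dx":0.002,"dy":-0.002,"dz":0.0,"wx":0.0,"wy":0.0,"wz":0.0},{"gripper":0.0,"dx":0.002,"dy":-0.002,"dz":0.0,"wx":0.0,"wy":0.0,"wz":0.0},{"gripper":0.0,"dx":0.002,"dy":-0.002,"dz":0.0,"wx":0.0,"wy":0.0,"wz":0.0}]' 15
```

```text
clock: 15.85
eef_pos: [598.9, 223.1, 39.0]
eef_rot: [3.141, -0.001, 0.797]
wrist_force: [-3.5, -5.1, 8.5]
finger_gap: 15.8
finger_force: 15.0
clock: 16.27
eef_pos: [599.0, 222.7, 38.9]
eef_rot: [-3.139, 0.001, 0.781]
wrist_force: [-16.2, 5.1, 12.9]
finger_gap: 15.6
finger_force: 15.0
clock: 16.68
eef_pos: [599.4, 222.4, 38.7]
eef_rot: [-3.135, 0.002, 0.782]
wrist_force: [-27.7, 15.1, 17.1]
finger_gap: 15.9
finger_force: 15.0
```

Solid at the clockwise stop. I'll ease off, release and retreat.

```bash

python3 -m inch '[{"gripper":0.0,"dx":-0.0015,"dy":0.0015,"dz":0.0,"wx":0.0,"wy":0.0,"wz":0.0},{"gripper":0.0,"dx":-0.0025,"dy":0.0025,"dz":0.0,"wx":0.0,"wy":0.0,"wz":0.0},{"gripper":0.2,"dx":-0.0025,"dy":0.0025,"dz":0.0,"wx":0.0,"wy":0.0,"wz":0.0},{"gripper":0.35,"dx":-0.003,"dy":0.003,"dz":0.0,"wx":0.0,"wy":0.0,"wz":0.0},{"gripper":0.45,"dx":-0.003,"dy":0.003,"dz":0.0,"wx":0.0,"wy":0.0,"wz":0.0}]' 15
python3 -m inch '[{"gripper":0.45,"dx":0.0,"dy":0.0,"dz":0.0,"wx":0.0,"wy":0.0,"wz":0.0},{"gripper":0.45,"dx":0.0,"dy":0.0,"dz":0.03,"wx":0.0,"wy":0.0,"wz":0.0},{"gripper":0.45,"dx":0.0,"dy":0.0,"dz":0.06,"wx":0.0,"wy":0.0,"wz":0.0},{"gripper":0.45,"dx":0.0,"dy":0.0,"dz":0.09,"wx":0.0,"wy":0.0,"wz":0.0},{"gripper":0.45,"dx":0.0,"dy":0.0,"dz":0.12,"wx":0.0,"wy":0.0,"wz":0.0}]' 15
python3 -m inch '[{"gripper":0.45,"dx":-0.02,"dy":0.02,"dz":0.02,"wx":0.0,"wy":0.0,"wz":0.0},{"gripper":0.45,"dx":-0.045,"dy":0.045,"dz":0.04,"wx":0.0,"wy":0.0,"wz":0.0},{"gripper":0.45,"dx":-0.07,"dy":0.07,"dz":0.04,"wx":0.0,"wy":0.0,"wz":0.0},{"gripper":0.45,"dx":-0.09,"dy":0.09,"dz":0.04,"wx":0.0,"wy":0.0,"wz":0.0},{"gripper":0.45,"dx":-0.1,"dy":0.11,"dz":0.04,"wx":0.0,"wy":0.0,"wz":0.0}]' 15
python3 -m inch '[{"gripper":0.45,"dx":-0.02,"dy":0.02,"dz":0.0,"wx":0.0,"wy":0.0,"wz":0.0},{"gripper":0.45,"dx":-0.045,"dy":0.04,"dz":0.0,"wx":0.0,"wy":0.0,"wz":0.0},{"gripper":0.45,"dx":-0.07,"dy":0.06,"dz":0.0,"wx":0.0,"wy":0.0,"wz":0.0},{"gripper":0.45,"dx":-0.09,"dy":0.07,"dz":0.0,"wx":0.0,"wy":0.0,"wz":0.0},{"gripper":0.45,"dx":-0.09,"dy":0.07,"dz":0.0,"wx":0.0,"wy":0.0,"wz":0.0}]' 15
python3 - <<'E'
from h import *
b=manip.camera("scene")[140:220,245:325]
im=np.mean([manip.camera("top").astype(float) for _ in range(5)],0).astype(np.uint8)
cv2.imwrite("pics/top6.png",im)
cv2.imwrite("pics/a6.png",np.hstack([cv2.resize(b,(400,400),interpolation=3),cv2.resize(im[185:275,205:295],(400,400),interpolation=3)]))
p=cv2.imread("pics/top5.png");z=im.max(2)
for r in (214,216,218,220,222,223,250,252): print(r,*z[r,240:262]);print("  old",*p.max(2)[r,240:262])
E
```

```text
clock: 17.1
eef_pos: [599.7, 222.4, 37.8]
eef_rot: [3.141, -0.001, 0.781]
wrist_force: [0.3, -0.1, -0.4]
finger_gap: 28.9
finger_force: 0.0
clock: 17.52
eef_pos: [599.4, 222.2, 158.9]
eef_rot: [3.142, 0.0, 0.78]
wrist_force: [0.2, 0.5, 0.1]
finger_gap: 42.5
finger_force: 0.0
clock: 17.93
eef_pos: [497.7, 333.5, 198.2]
eef_rot: [3.141, -0.001, 0.781]
wrist_force: [0.4, 0.2, -0.2]
finger_gap: 42.4
finger_force: 0.0
clock: 18.35
eef_pos: [406.6, 404.2, 197.7]
eef_rot: [-3.141, -0.0, 0.784]
wrist_force: [-0.6, 0.5, -0.1]
finger_gap: 42.8
finger_force: 0.0
214 102 91 98 105 106 98 93 94 93 120 164 188 190 187 193 192 160 100 69 81 89 91
  old 193 197 196 187 177 152 121 102 97 126 172 197 199 197 204 203 169 107 74 86 93 101
216 128 113 95 84 70 69 67 64 88 149 183 188 184 183 182 171 131 81 65 69 58 42
  old 192 185 172 134 91 79 73 72 93 155 194 198 193 194 193 180 137 85 69 72 58 45
218 119 98 76 71 69 69 67 74 112 161 185 187 183 187 184 154 102 69 68 60 49 47
  old 175 137 87 71 73 75 75 80 118 168 196 198 194 195 193 163 108 72 73 65 50 46
220 80 68 67 70 70 69 67 89 147 183 189 185 183 184 172 133 81 66 67 61 47 45
  old 91 74 73 74 75 74 71 94 158 194 199 194 194 195 183 140 86 71 73 63 48 48
222 67 68 69 71 71 81 104 134 170 187 187 185 185 185 157 104 68 65 60 49 45 45
  old 61 50 54 56 58 64 91 135 177 198 198 194 197 194 165 110 72 69 62 53 47 49
223 67 70 71 72 84 103 124 158 180 189 187 183 187 183 147 91 70 76 71 55 46 45
  old 51 44 44 46 56 65 98 150 187 199 196 194 198 194 155 97 74 79 72 57 47 45
250 182 184 188 191 190 180 140 93 125 169 189 188 185 185 187 186 185 189 186 186 187 186
  old 192 194 182 155 128 120 102 80 96 118 125 126 127 126 127 128 126 127 125 126 124 126
252 187 185 183 188 173 133 94 88 131 159 167 172 173 180 186 188 186 186 187 188 188 187
  old 200 197 184 157 130 105 86 76 90 106 119 126 127 125 125 127 126 127 126 127 127 127
```

View pics/a6.png

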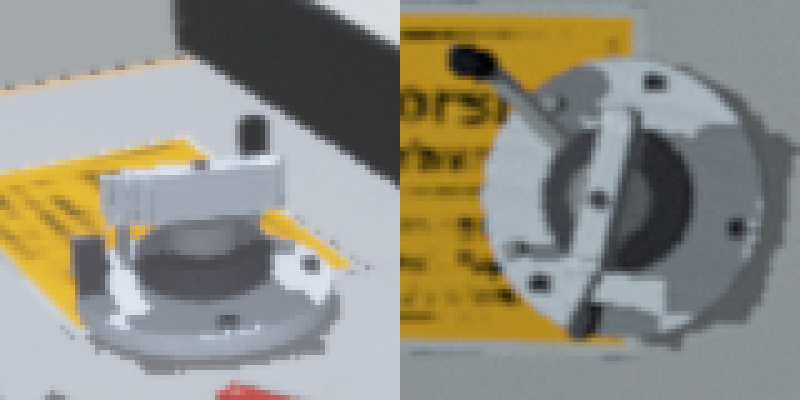

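The lever is back at its starting stop with the grip at right crop (472,60). The bar hasn't moved since it was set and still points at the rib (585,320). I'll hand it in.

```bash
python3 -c "
from cell import manip;print(manip.sign_off())"
```

```text
the job is handed in; nothing more can be done
None
```

The job is handed in at about 18 s of the 58 s: I swung the lever to its loose stop, turned the pointed bar to within about 1° of the index rib, locked the lever against its clockwise stop and backed the arm clear; the judge's verdict was not shown.

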